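Check the air tank with the push-on pressure gauge

TASK

Take the pressure gauge out of its wooden rest by the black grip and press its chuck squarely down over the valve stem on the air tank until it is fully home on the stem, firmly but gently with about 20 N (more than 25 N hurts the valve), and hold it there for a second while the pressure pushes the rod out. Then stand the gauge back upright in the socket of its rest with the rod still out, let go, and leave the jar, spool, stud and rings around it where they are.

Things in the scene. Friction and masses are not known exactly. Their poses are not given: they have to be found in the camera images.
- gauge_grip (a point): centre of the gauge's black hand grip, the block to hold it by: 22 mm thick along the gauge's y, 32 mm along x, 44 mm tall (22 mm above and below this point). The gauge stands upright (z up). Below the grip, on the same axis, is a steel chuck; the gauge's barrel (18 mm thick) sticks out level along the gauge's +x, to 93 mm from the axis, 34 mm lower than this point, with the indicator rod in its end. Gauge mass about 0.2 kg
- gauge_mouth (a point): centre of the chuck's open mouth, the lowest face of the gauge, 70 mm straight below gauge_grip. The mouth flares: 30 mm across outside, about 23 mm inside, narrowing within 5 mm to a bore of about 15 mm; the stem is fully home when its rim meets the bottom of the bore, 20 mm above the mouth. A thin sprung plunger hangs in the bore, its tip 5 mm above the mouth; being pushed up by the valve's core it drives the rod out
- rod (a joint): how far the white indicator rod sticks out of the barrel's end (m): 0 at the start. It moves 2 mm for each mm of the plunger, which resists with 6.5 N of friction plus 0.5 N/mm, so it comes out 5 to 26 mm depending on the unknown pressure, stops by itself, and stays out by friction when the gauge is taken off
- tank: grey steel air tank lying on two feet on a grey stone slab (30 mm thick, under all the things here), 96 mm thick, 210 mm long along its y, fixed; origin under its middle, crown 108 mm higher. The valve boss is 38 mm toward its +y; a lower brass relief plug, 30 mm toward -y, is not the valve
- valve_boss (a point): centre of the top of the steel valve boss (32 mm across, 114 mm above the tank's origin). The brass valve stem, 12 mm thick and hollow, stands upright from this point; its rim is 30 to 50 mm above it, differently each time and not measured. In the rim is the pin of the valve core, pushed up by the tank's pressure with 8 to 13 N (unknown) and free to give 20 mm
- stem (a joint): how far the stem has been pushed down into its rubber mount (m): 0 when free, 5 N per mm, at most 8 mm; it moves only when the chuck is fully home and pressing on the stem's rim
- rest: dark wooden rest for the gauge, 84 x 84 x 34 mm, fixed on the slab; origin under its centre. In its top is a round socket 34 mm wide and 20 mm deep (floor 14 mm above the origin); the chuck stands in it
- rest_hole0 (a point): centre of the socket's mouth, in the top of the rest, 34 mm above its origin
- jar_c (a point): squat amber glass jar with a black cap, 56 mm across, 70 mm tall, beside the tank; point at its centre
- ring_a_c (a point): small brass ring, 28 mm across, 6 mm high, near the rest; point at its centre
- ring_b_c (a point): small brass ring, 28 mm across, 6 mm high, near the rest; point at its centre
- stud_c (a point): small brass stud, 28 mm across, 30 mm tall, near the rest; point half-way up
- spool_c (a point): small wooden spool, 44 mm across, 50 mm tall, at the near edge of the slab; point half-way up
Not all that is in view belongs to the job. Of the things that look like the part that bears gauge_grip, the middle-sized one is meant.

How it is judged:
By the outcome, as a careful person would: the job done as asked, in the order asked, and still so for the second after the job is handed in, with the robot touching nothing.
It also fails if it takes over 69 s, if anything falls off the work surface, if the arm or the gripper's body presses on something with over 40 N, if the wrist force passes 120 N, or if a joint passes its speed limit or range.

ROBOT

A 6-joint arm with a two-finger parallel gripper is mounted at the origin on the work surface. World frame = base frame: x ahead of the robot, y to its left, z up, the work surface at z = 0. Lengths are in m, angles in degrees, forces in N, time in s.
With the tool pointing down it reaches from about 0.275 to 0.75 m from the base axis. Payload 10.2 kg.
Tool frame: the origin (TCP) lies at the centre of the arm's flange, where the gripper is bolted on; the fingertips stand 166 mm ahead of it and the grasp point (between the pads) lies 147 mm ahead of it; z points along the fingers, y is the direction in which the jaws open and shut (so a half turn about z gives the same grasp; the last joint's range is limited). The gripper opens to 88 mm and grips with 3 to 60 N. Pads are 18 mm wide; open, the fingers measure 123 mm over their backs; the gripper's body (75 mm by 187 mm) begins 45 mm behind the grasp point.
Start: joints at [50.225, 17.928, 85.812, -0, 76.261, -12.8], TCP at [0.238, 0.468, 0.405] pointing down, gripper open.
Joint ranges: [-168.41, 168.41], [-55.51, 124.54], [10.69, 146.95], [-70.63, 250.63], [1, 178], [-165.06, 165.06]. Speed limits (degrees/s): [136.94, 136.94, 172.46, 180, 180, 180].

INTERFACE

Orientations are given as a 3x3 rotation matrix whose columns are the frame's x, y, z axes.
In Python, from bench import ctrl gives the robot as it stands. The module is installed in compiled form; this text tells all that it offers.
- The arm moves only by the tool drive_tool, never from a script. Its arguments are lists of equal length, an entry for each row: "linear": the shift along the world's x, y, z in m, a list of three; "spin": the turn about the world's z in degrees. A call has 1 to 20 rows; each row shifts and turns the commanded pose from where the row before left it; what a row does not reach is not made up. A row lasts 1/10 s, in which the tool goes at most 50 mm and 8.59 degrees, less where a joint would pass 70% of its speed; a pose out of reach is approached as far as the arm can. A call is refused whole if a number of a shift passes 0.05 or a number of a turn 8.59, either way. A call with a gripper value outside its range is refused whole. "jaw" is the closure in counts, from 0 (fully open) to 255 (shut), set as the call begins (left out, the last holds). The fingers move at their own pace and stop on an object; "grip_force" is the grip in N (left out, the last holds). Time passes only in rows, so rows that do not move let the fingers close. It gives the time, the measured TCP pose, the force and the opening at its end, in the units of the state.
- ctrl.observe(): the state, without advancing time (a new reading comes with each control period).
- ctrl.capture(name): name is "side" or "top"; returns a dict with "img" (384x512x3 uint8, red, green, blue), "range_z" (384x512 float32, m along the optical axis (not along the pixel's ray), 0 where there is no reading), "fx", "fy", "cx", "cy" (pixels), "world_from_camera" (4x4, takes a point from camera to world coordinates). Camera axes: x right, y up, looking along -z (the intrinsics and any distortion apply to the point x, -y, -z); pixel columns grow to the right and rows downward; lengths in m; the calibration is good to about 2 mm. A picture is of the moment at which its call begins.
- ctrl.close_job(): hands the job in, once; it reports no verdict.
The state is a dict: "t": time; "joints": joint angles; "qvel": joint speeds; "effort": joint torques, N m; "eef_pos": TCP position; "tool_rot": TCP orientation; "wrist_force": force on the tool from outside, world axes, zero at the start; "torque": the same for the moment, N m; "width": finger opening in m.
Only numpy, scipy, OpenCV 4.12 (cv2) and the standard library are available. Lean on these libraries where they do the work, as an engineer would, in place of code of your own. Each camera call takes 0.05 s, during which the arm holds its last target.

## Working session

There is one attempt and no reset: what is moved stays moved. The work goes in short steps, Python scripts to look and compute and a tool call to move; the robot and the scene stay as the last step left them, time stands still between calls to the robot, and variables do not carry over. Pictures are saved under pics/ and viewed, and the job is handed in when it is done.

Besides the shell and the picture viewer there is one more tool, called after ">>>" by a JSON object that holds its "method" and its "body", one argument or row to a line. drive_tool: Moves the arm, as the interface text tells. Its arguments: {"type":"object","properties":{"linear":{"type":"array","items":{"type":"array","items":{"type":"number"}}},"spin":{"type":"array","items":{"type":"number"}},"jaw":{"type":"number"},"grip_force":{"type":"number"}},"required":["linear","spin"]}

```bash
mkdir -p pics; python3 - <<'E'
from bench import ctrl
import cv2,numpy as np
s=ctrl.observe();print({k:np.round(v,3).tolist() for k,v in s.items()})
for n in("side","top"):
    c=ctrl.capture(n);cv2.imwrite(f"pics/{n}0.png",c["img"][:,:,::-1]);np.savez(f"{n}0.npz",**c)
    print(n,c["fx"],c["fy"],c["cx"],c["cy"],np.round(c["world_from_camera"],3).tolist(),[k for k in c])
E
```

```text
{'t': 0.0, 'joints': [50.225, 17.958, 85.854, 0.001, 76.262, -12.802], 'qvel': [0.035, 0.046, -0.008, 0.056, 0.005, 0.048], 'effort': [0.0, -40.222, -25.227, 0.069, 0.035, -0.0], 'eef_pos': [0.238, 0.468, 0.404], 'tool_rot': [[-0.891, 0.454, -0.001], [0.454, 0.891, -0.001], [0.0, -0.001, -1.0]], 'wrist_force': [-0.377, 0.785, 0.688], 'torque': [0.028, 0.035, 0.032], 'width': 0.088}
side 366.9778033577788 366.9778033577788 249.1507946448731 188.11221855448434 [[0.992, 0.07, -0.103, 0.378], [-0.124, 0.66, -0.741, -0.71], [0.016, 0.748, 0.663, 0.802], [0.0, 0.0, 0.0, 1.0]] ['img', 'range_z', 'fx', 'fy', 'cx', 'cy', 'world_from_camera']
top 446.5094735770339 446.5094735770339 264.21998414527604 195.12048444754876 [[0.004, 0.993, -0.121, 0.374], [-1.0, 0.006, 0.012, 0.033], [0.013, 0.121, 0.993, 1.142], [0.0, 0.0, 0.0, 1.0]] ['img', 'range_z', 'fx', 'fy', 'cx', 'cy', 'world_from_camera']
```

View pics/side0.png

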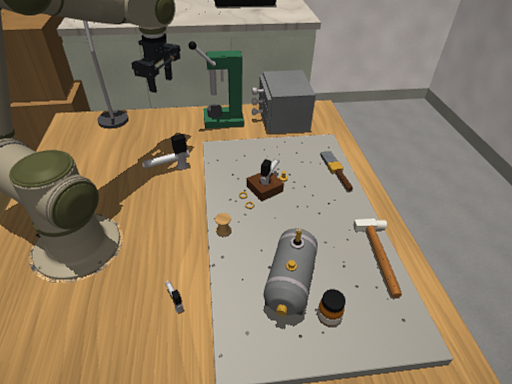

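View pics/top0.png

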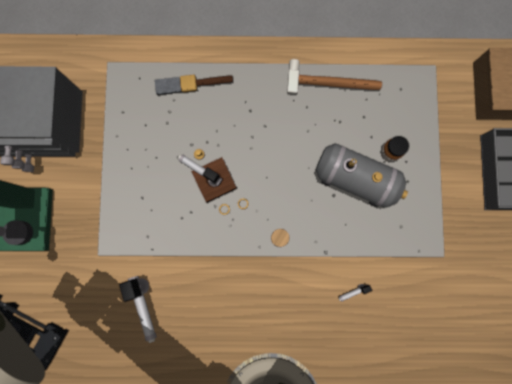

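Three gauge-like things appear. The large one lies on the table at side (175,150) / top (138,310). The small one is at side (175,293) / top (355,292). The one in the wooden rest is at side (266,170) / top (212,175). The one in the rest is middle-sized and stands upright, so it is the one meant. I'll confirm with enlarged crops.

```bash
cat > h.py <<'E'
import numpy as np,cv2
def load(n):
    d=np.load(n);return {k:d[k] for k in d}
def pt(c,u,v,z):  # depth point
    p=np.array([(u-c["cx"])/c["fx"]*z,-(v-c["cy"])/c["fy"]*z,-z,1]);return (c["world_from_camera"]@p)[:3]
def plane(c,u,v,h):
    a=pt(c,u,v,1.0);o=c["world_from_camera"][:3,3];d=a-o;return o+d*(h-o[2])/d[2]
def cloud(c):
    H,W=c["range_z"].shape;v,u=np.mgrid[:H,:W];z=c["range_z"]
    p=np.stack([(u-c["cx"])/c["fx"]*z,-(v-c["cy"])/c["fy"]*z,-z,np.ones_like(z)],-1)
    return p@c["world_from_camera"].T[:, :3]
def proj(c,p):
    q=np.linalg.inv(c["world_from_camera"])@np.append(p,1);return (c["cx"]+c["fx"]*q[0]/-q[2],c["cy"]-c["fy"]*q[1]/-q[2])
def crop(c,u0,v0,u1,v1,k,fn):
    im=c["img"][v0:v1,u0:u1,::-1];cv2.imwrite(fn,cv2.resize(im,None,fx=k,fy=k,interpolation=cv2.INTER_CUBIC))
E
python3 - <<'E'
from h import *
s=load("side0.npz");t=load("top0.npz")
a=cv2.resize(s["img"][140:240,200:310],(660,600),interpolation=2)
crop(s,230,145,330,215,8,"pics/sg.png");crop(t,165,135,265,220,7,"pics/tg.png")
crop(s,250,215,360,330,5,"pics/st.png");crop(t,305,125,425,220,6,"pics/tt.png")
for nm,c,l in (("s",s,[(265,166),(275,166),(255,190),(298,234),(291,265),(298,243),(333,295),(222,217),(240,250)]),("t",t,[(213,178),(185,158),(350,164),(200,185),(396,146),(280,237),(270,140)])):
    C=cloud(c)
    for u,v in l: print(nm,u,v,np.round(C[v,u],3))
E
```

```text
s 265 166 [0.541 0.131 0.133]
s 275 166 [0.585 0.191 0.082]
s 255 190 [0.513 0.123 0.048]
s 298 234 [ 0.565 -0.18   0.179]
s 291 265 [ 0.539 -0.242  0.152]
s 298 243 [ 0.567 -0.183  0.152]
s 333 295 [ 0.626 -0.294  0.101]
s 222 217 [ 0.403 -0.013  0.08 ]
s 240 250 [ 0.443 -0.093  0.033]
t 213 178 [0.536 0.138 0.133]
t 185 158 [0.592 0.21  0.086]
t 350 164 [ 0.564 -0.169  0.168]
t 200 185 [0.53  0.176 0.064]
t 396 146 [ 0.623 -0.296  0.095]
t 280 237 [ 0.404 -0.018  0.077]
t 270 140 [0.651 0.005 0.032]
```

View pics/sg.png

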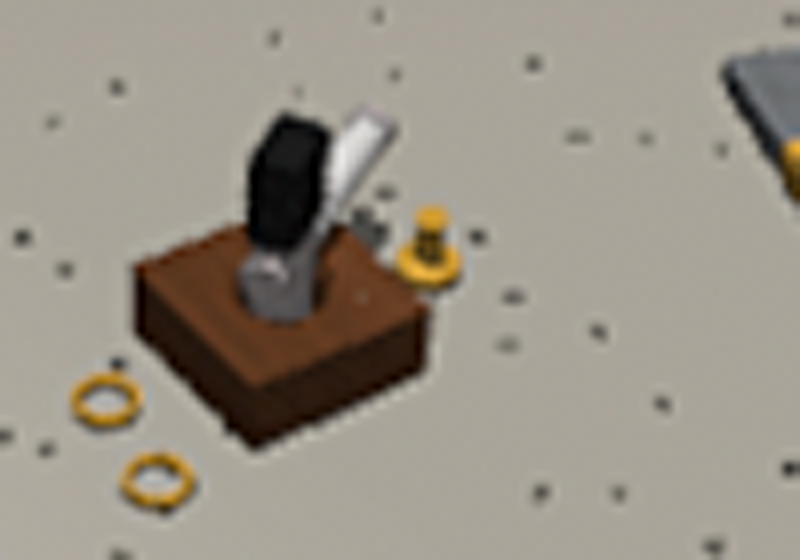

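View pics/tg.png

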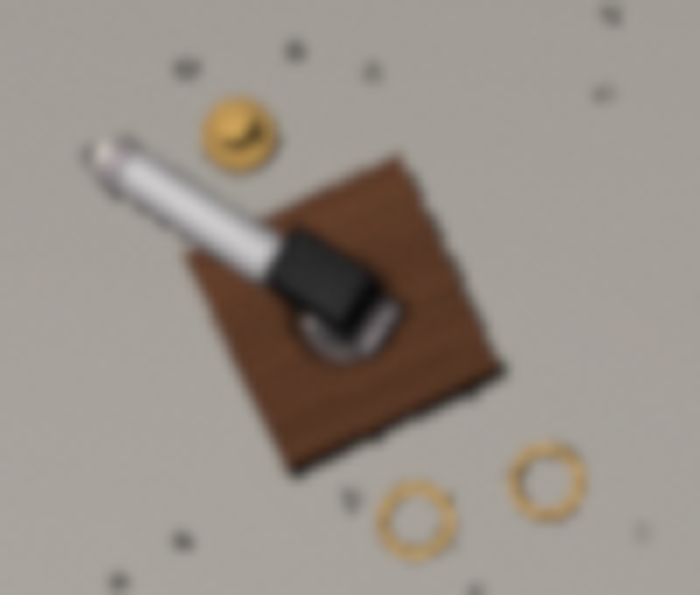

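View pics/st.png

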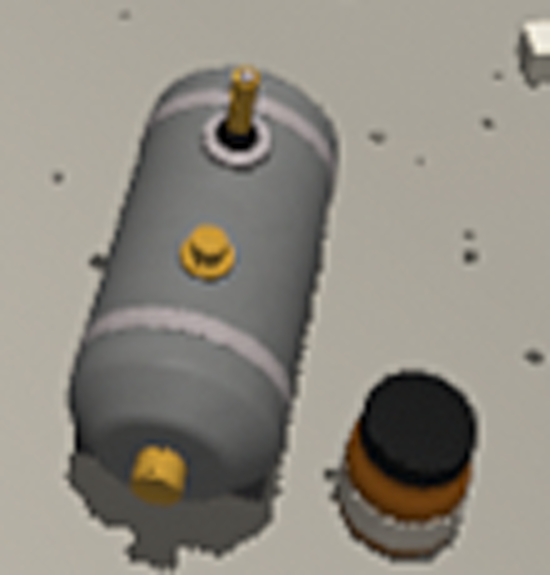

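View pics/tt.png

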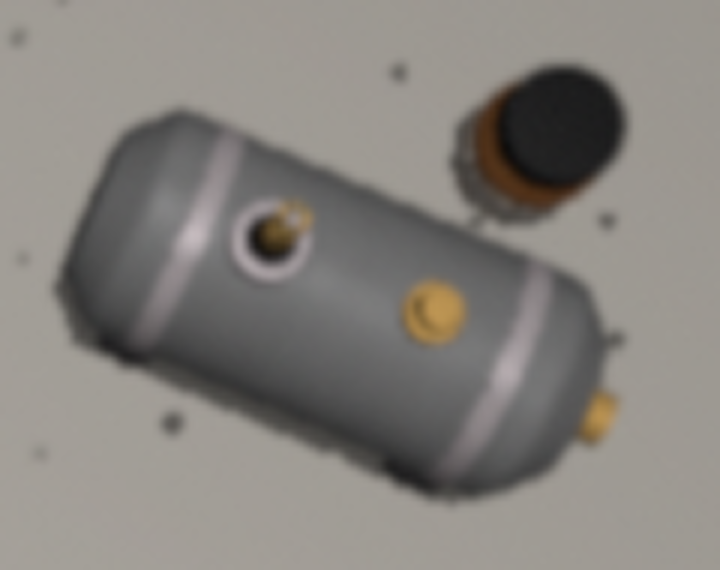

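```bash
python3 - <<'E'
from h import *
s=load("side0.npz");t=load("top0.npz")
for nm,c,(u0,v0,u1,v1) in (("s",s,(255,150,285,185)),("t",t,(170,145,235,195))):
    C=cloud(c);g=c["img"].astype(int);m=np.zeros(g.shape[:2],bool);m[v0:v1,u0:u1]=1
    blk=m&(g.max(2)<55)&(C[...,2]>0.128)
    P=C[blk];print(nm,"gripTop",P.mean(0).round(4),len(P))
    r=cv2.minAreaRect((P[:,:2]*1000).astype(np.float32));print(r)
    br=m&(g.min(2)>110)&(C[...,2]>0.065)&(C[...,2]<0.1)
    P=C[br];print("barrel",len(P),P.mean(0).round(3),P.max(0).round(3)); d=np.linalg.svd(P[:,:2]-P[:,:2].mean(0))[2][0];print("dir",np.degrees(np.arctan2(d[1],d[0])))
    # rest top
    rt=np.zeros_like(m); 
    R=(abs(C[...,2]-0.064)<0.006)&(abs(C[...,0]-.535)<.08)&(abs(C[...,1]-.14)<.08)&(g[...,0]>g[...,2]+20)&(g.max(2)<140)
    P=C[R];print("rest",cv2.minAreaRect((P[:,:2]*1000).astype(np.float32)),P[:,2].mean())
# stem by brass mask
for nm,c,(u0,v0,u1,v1) in (("s",s,(285,222,312,250)),("t",t,(340,150,366,178))):
    C=cloud(c);sub=C[v0:v1,u0:u1].reshape(-1,3);g=c["img"][v0:v1,u0:u1].reshape(-1,3).astype(int)
    m=(g[:,0]-g[:,2]>40)&(sub[:,2]>.15)
    o=sub[m];print(nm,"stem n",len(o),o[np.argsort(-o[:,2])][:8].round(4).tolist(), o.mean(0))
    hsv=g; m=(g.min(1)>140)&(sub[:,2]>.13)&(sub[:,2]<.155);o=sub[m];print("boss",len(o),cv2.minEnclosingCircle((o[:,:2]*1000).astype(np.float32)),o[:,2].mean())
    w=cv2.resize(c["img"][v0:v1,u0:u1,::-1],None,fx=20,fy=20,interpolation=0);cv2.imwrite(f"pics/stem_{nm}.png",w)
# triangulate rim guesses
def tri(a,b):
    o1=s["world_from_camera"][:3,3];d1=pt(s,*a,1)-o1;o2=t["world_from_camera"][:3,3];d2=pt(t,*b,1)-o2
    k=np.linalg.lstsq(np.stack([d1,-d2],1),o2-o1,rcond=None)[0];p,q=o1+k[0]*d1,o2+k[1]*d2;return ((p+q)/2).round(4),np.linalg.norm(p-q).round(4)
print(tri((299,230),(354.2,160.8)))
E
```

```text
s gripTop [0.543  0.1252 0.1457] 59
((456.8011779785156, -274.84722900390625), (883.7620849609375, 26.23212242126465), 78.07208251953125)
barrel 72 [0.579 0.189 0.086] [0.603 0.225 0.098]
dir -122.0709886076136
rest ((561.6537475585938, 149.1028289794922), (118.22028350830078, 87.0159912109375), 24.213842391967773) 0.06360371344752198
t gripTop [0.5437 0.143  0.1335] 128
((543.9297485351562, 143.82391357421875), (30.702470779418945, 21.925966262817383), 59.69074249267578)
barrel 207 [0.578 0.196 0.084] [0.601 0.228 0.091]
dir -122.08854272026682
rest ((544.46826171875, 143.75955200195312), (84.70703125, 83.54303741455078), 26.314491271972656) 0.06228037236005577
s stem n 53 [[0.5726, -0.1748, 0.1862], [0.5675, -0.1771, 0.186], [0.563, -0.1765, 0.1859], [0.5638, -0.1732, 0.1855], [0.5713, -0.1709, 0.1854], [0.567, -0.1794, 0.1853], [0.5669, -0.1701, 0.185], [0.5723, -0.1767, 0.185]] [ 0.56655812 -0.17703597  0.17325973]
boss 97 ((574.7938842773438, -159.82521057128906), 30.148637771606445) 0.13878902625497577
t stem n 23 [[0.5623, -0.17, 0.1869], [0.5693, -0.1792, 0.1852], [0.5649, -0.1792, 0.185], [0.5716, -0.1728, 0.1847], [0.5627, -0.1727, 0.1846], [0.5674, -0.1773, 0.1838], [0.5651, -0.1707, 0.1838], [0.5696, -0.1708, 0.1836]] [ 0.56572231 -0.17270361  0.17769215]
boss 45 ((573.2838134765625, -167.8588409423828), 22.856698989868164) 0.140171194465189
(array([ 0.5675, -0.1749,  0.1869]), np.float64(0.0007))
```

```bash
cd pics; python3 -c "
import cv2,numpy as np
a=cv2.imread('stem_s.png');b=cv2.imread('stem_t.png');h=max(a.shape[0],b.shape[0])
a=cv2.resize(a,None,fx=.7,fy=.7,interpolation=0);b=cv2.resize(b,None,fx=.7,fy=.7,interpolation=0);h=max(a.shape[0],b.shape[0])
P=lambda x:cv2.copyMakeBorder(x,0,h-x.shape[0],0,0,0)
cv2.imwrite('stem2.png',np.hstack([P(a),P(b)]))"
```

```text
(no output)
```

View pics/stem2.png

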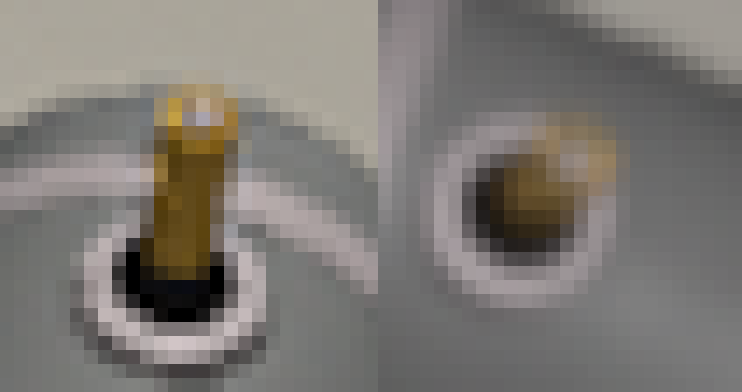

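```bash
python3 - <<'E'
from h import *
s=load("side0.npz");t=load("top0.npz")
print("boss",plane(s,297.1,242.2,.144),plane(t,349.7,164.5,.144))
for h in(.184,.187): print("rim",plane(s,299,229.7,h),plane(t,353.6,160.8,h))
C=cloud(t);g=t["img"].astype(int)
m=np.zeros(g.shape[:2],np.uint8);sl=(slice(165,192),slice(195,230));
hi=(g.max(2)<70)&(C[...,2]>0.125)
m[sl]=hi[sl];u=np.argwhere(m)[:,::-1].mean(0);print("top grip px",u,plane(t,*u,.136))
# side: grip top face; whole black silhouette
gs=s["img"].astype(int);k=np.zeros(gs.shape[:2],bool);k[155:180,258:275]=gs[155:180,258:275].max(2)<45
u=np.argwhere(k)[:,::-1];print(u.mean(0),u.min(0),u.max(0),"grip centre px pred",proj(s,[.5437,.1435,.114]),proj(t,[.5437,.1435,.136]))
# tank/jar/others
for n,c,(u0,v0,u1,v1),lo,hi in (("jar",t,(370,125,420,175),.085,.12),("stud",t,(188,140,212,166),.04,.07),("spool",t,(262,222,298,252),.07,.09)):
    P=C[v0:v1,u0:u1].reshape(-1,3);P=P[(P[:,2]>lo)&(P[:,2]<hi)];print(n,len(P),P.mean(0).round(3),P.min(0).round(3),P.max(0).round(3))
E
```

```text
boss [ 0.56818323 -0.17427562  0.144     ] [ 0.5672068  -0.17376737  0.144     ]
rim [ 0.56898717 -0.17150713  0.184     ] [ 0.56775061 -0.1741958   0.184     ]
rim [ 0.56806131 -0.17412129  0.187     ] [ 0.56714437 -0.17354707  0.187     ]
top grip px [210.60447761 174.52985075] [0.54347383 0.14291581 0.136     ]
[265.34883721 167.75193798] [261 160] [271 176] grip centre px pred (np.float64(264.85926587704057), np.float64(168.29284243224927)) (np.float64(210.34968564366346), np.float64(174.43036578039516))
jar 435 [ 0.613 -0.295  0.1  ] [ 0.551 -0.328  0.085] [ 0.647 -0.228  0.12 ]
stud 51 [0.602 0.175 0.057] [0.579 0.15  0.04 ] [0.618 0.193 0.066]
spool 265 [ 0.403 -0.019  0.078] [ 0.383 -0.04   0.073] [0.423 0.003 0.084]
```

The gauge in the rest is the middle one: it stands upright with its chuck in the socket.

| Point | Position | Check |
|---|---|---|
| Grip | (0.544, 0.143), top at about 0.134 | expected 0.136 |
| Barrel direction | about 58° | |
| Boss and stem | (0.5675, −0.174) | |
| Stem rim | z ≈ 0.187, 43 mm above the boss | within 30–50 mm |

Now I'll move above the grip and turn −95°, so the jaws open along the gauge's y.

>>> {"method": "drive_tool", "body": {
  "linear": [
    [0.0255,-0.0271,0],
    [0.0255,-0.0271,0],
    [0.0255,-0.0271,0],
    [0.0255,-0.0271,0],
    [0.0255,-0.0271,0],
    [0.0255,-0.0271,0],
    [0.0255,-0.0271,0],
    [0.0255,-0.0271,0],
    [0.0255,-0.0271,0],
    [0.0255,-0.0271,0],
    [0.0255,-0.0271,0],
    [0.0255,-0.0271,0],
    [0,0,0],
    [0,0,0]
  ],
  "spin": [-7.92,-7.92,-7.92,-7.92,-7.92,-7.92,-7.92,-7.92,-7.92,-7.92,-7.92,-7.92,0,0],
  "jaw": 0
}}

```text
t: 1.5
eef_pos: [0.5443, 0.1423, 0.4041]
tool_rot: [[0.53, 0.848, -0.001], [0.848, -0.53, 0.0], [-0.001, -0.001, -1.0]]
wrist_force: [0.2, -0.0, -0.6]
width: 0.0879
```

```bash
python3 - <<'E'
from bench import ctrl
from h import *
s=ctrl.observe();print(s["t"],s["eef_pos"],np.round(s["tool_rot"],4),s["wrist_force"],np.degrees(np.arctan2(s["tool_rot"][1][1],s["tool_rot"][0][1])))
c=ctrl.capture("side");np.savez("side1.npz",**c);crop(c,180,80,340,220,5,"pics/s1.png")
E
```

```text
1.5 [0.54428978 0.14234326 0.40414739] [[ 5.301e-01  8.479e-01 -1.300e-03]
 [ 8.479e-01 -5.301e-01  1.000e-04]
 [-6.000e-04 -1.100e-03 -1.000e+00]] [ 0.17247343 -0.00818034 -0.56569668] -32.01401508852412
```

View pics/s1.png

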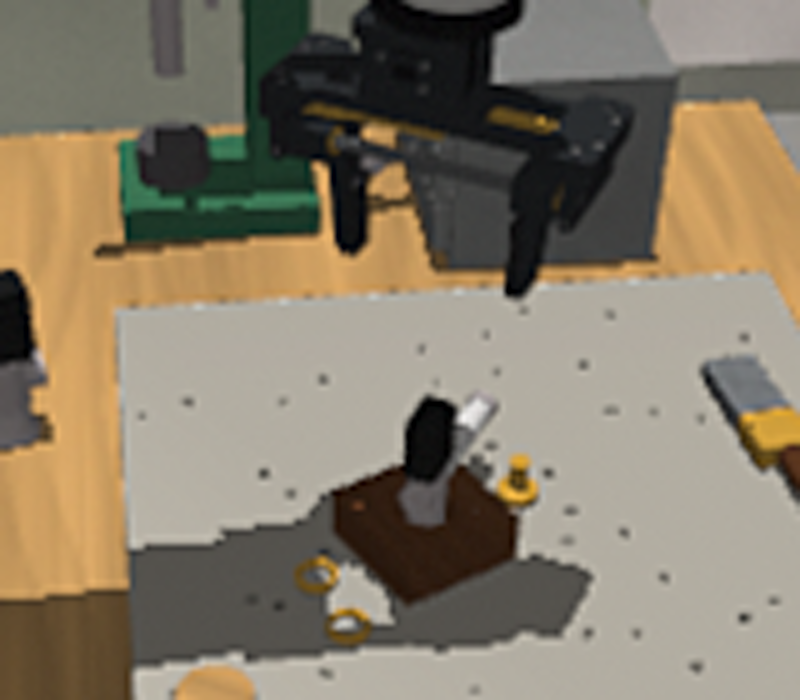

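The picture shows the gripper above the rest and the jaws spanning the gauge's thin side, with nothing under the fingers. Lowering to the grip.

>>> {"method": "drive_tool", "body": {
  "linear": [
    [0,0.001,-0.03],
    [0,0,-0.03],
    [0,0,-0.03],
    [0,0,-0.02],
    [0,0,-0.02],
    [0,0,-0.011],
    [0,0,0],
    [0,0,0]
  ],
  "spin": [0,0,0,0,0,0,0,0]
}}

```text
t: 2.35
eef_pos: [0.5441, 0.1441, 0.2646]
tool_rot: [[0.529, 0.848, 0.001], [0.848, -0.529, 0.0], [0.001, 0.001, -1.0]]
wrist_force: [-0.2, 0.5, 0.1]
width: 0.0879
```

>>> {"method": "drive_tool", "body": {
  "linear": [
    [0,0,0],
    [0,0,0],
    [0,0,0],
    [0,0,0],
    [0,0,0],
    [0,0,0],
    [0,0,0],
    [0,0,0],
    [0,0,0],
    [0,0,0],
    [0,0,0],
    [0,0,0]
  ],
  "spin": [0,0,0,0,0,0,0,0,0,0,0,0],
  "jaw": 255,
  "grip_force": 50
}}

```text
t: 3.55
eef_pos: [0.5442, 0.1437, 0.2637]
tool_rot: [[0.53, 0.848, -0.0], [0.848, -0.53, -0.0], [-0.0, -0.0, -1.0]]
wrist_force: [-0.2, 0.2, 0.4]
width: 0.0219
```

Gripped at 21.9 mm, matching the grip's 22 mm. With the mouth at 0.044, the mouth is at TCP z − 0.2195. Lifting.

>>> {"method": "drive_tool", "body": {
  "linear": [
    [0,0,0.01],
    [0,0,0.02],
    [0,0,0.03],
    [0,0,0.03],
    [0,0,0.03],
    [0,0,0.03],
    [0,0,0.03],
    [0,0,0],
    [0,0,0],
    [0,0,0],
    [0,0,0]
  ],
  "spin": [0,0,0,0,0,0,0,0,0,0,0]
}}

```text
t: 4.65
eef_pos: [0.5442, 0.1437, 0.4423]
tool_rot: [[0.53, 0.848, -0.003], [0.848, -0.53, -0.0], [-0.002, -0.002, -1.0]]
wrist_force: [-0.1, 0.4, -2.5]
width: 0.0219
```

```bash
python3 - <<'E'
from bench import ctrl
from h import *
s=ctrl.observe();print(s["t"],s["eef_pos"],s["wrist_force"],s["torque"],s["width"])
c=ctrl.capture("side");np.savez("side2.npz",**c);crop(c,200,60,340,200,5,"pics/s2.png")
E
```

```text
4.65 [0.54417411 0.14366595 0.44228071] [-0.08119533  0.36928856 -2.51608707] [-0.11927182  0.08888643  0.02332416] 0.02189630693895433
```

View pics/s2.png

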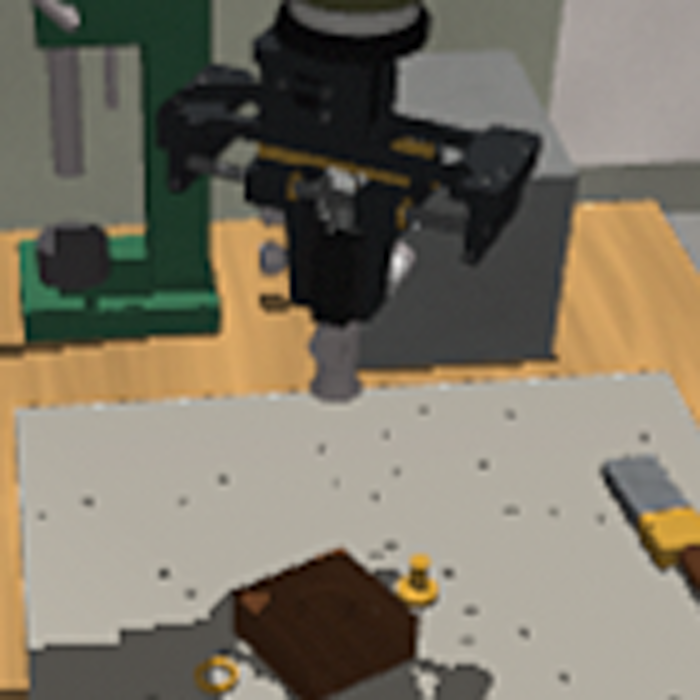

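The gauge hangs upright in the jaws, its mouth around side pixel (267,137), weighing about 2.5 N at the wrist. Moving over the stem.

>>> {"method": "drive_tool", "body": {
  "linear": [
    [0.0012,-0.0157,0.002],
    [0.0024,-0.03,0],
    [0.0024,-0.03,0],
    [0.0024,-0.03,0],
    [0.0024,-0.03,0],
    [0.0024,-0.03,0],
    [0.0024,-0.03,0],
    [0.0024,-0.03,0],
    [0.0024,-0.03,0],
    [0.002,-0.03,0],
    [0.0016,-0.02,0],
    [0.0006,-0.0115,0],
    [0,0,0],
    [0,0,0],
    [0,0,0]
  ],
  "spin": [0,0,0,0,0,0,0,0,0,0,0,0,0,0,0]
}}

```text
t: 6.2
eef_pos: [0.5688, -0.1724, 0.4459]
tool_rot: [[0.529, 0.849, 0.0], [0.849, -0.529, 0.0], [0.0, 0.0, -1.0]]
wrist_force: [-0.7, 0.6, -1.5]
width: 0.022
```

```bash
python3 - <<'E'
from bench import ctrl
from h import *
s=ctrl.observe();print(s["t"],s["eef_pos"],s["wrist_force"],s["torque"],s["width"])
e=s["eef_pos"]
for n,b in(("side",(260,150,350,260)),("top",(300,110,400,200))):
    c=ctrl.capture(n);np.savez(n+"3.npz",**c);crop(c,*b,6,f"pics/{n}3.png")
    print(n,"mouth pred px",proj(c,[e[0],e[1],e[2]-.2195]))
E
```

```text
6.2 [ 0.56881201 -0.17243612  0.44592244] [-0.66037263  0.61980357 -1.4808843 ] [0.00124525 0.10952372 0.02088742] 0.021969800380006847
side mouth pred px (np.float64(301.0859774187011), np.float64(216.91812842786783))
top mouth pred px (np.float64(357.03803107298876), np.float64(156.29894711397273))
```

View pics/side3.png

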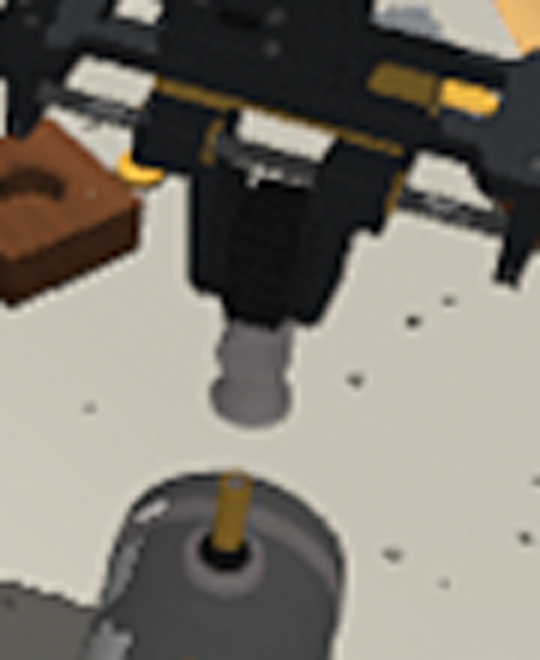

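View pics/top3.png

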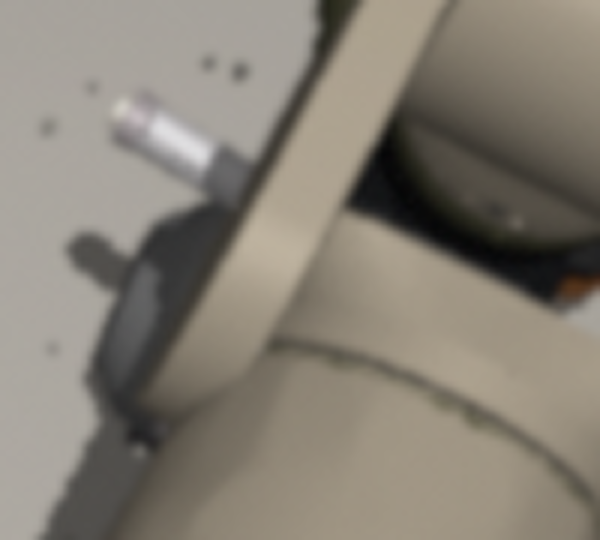

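The side view puts the chuck mouth at (301,217) and the stem tip at (299,230). The mouth is about 1 mm too far in +x and +y, so I'll correct that and lower until just above the rim.

>>> {"method": "drive_tool", "body": {
  "linear": [
    [-0.001,-0.001,-0.01],
    [0,0,-0.01],
    [0,0,-0.01],
    [0,0,0],
    [0,0,0],
    [0,0,0]
  ],
  "spin": [0,0,0,0,0,0]
}}

```text
t: 6.9
eef_pos: [0.5678, -0.1745, 0.4161]
tool_rot: [[0.53, 0.848, 0.001], [0.848, -0.53, -0.0], [0.0, 0.001, -1.0]]
wrist_force: [0.9, 0.4, -2.6]
width: 0.0214
```

```bash
python3 - <<'E'
from bench import ctrl
from h import *
s=ctrl.observe();print(s["t"],s["eef_pos"],s["wrist_force"],s["torque"],s["width"])
e=s["eef_pos"]
c=ctrl.capture("side");np.savez("side4.npz",**c);crop(c,270,190,330,250,10,"pics/side4.png")
print("mouth pred px",proj(c,[e[0],e[1],e[2]-.2195]))
E
```

```text
6.9 [ 0.56780182 -0.17453346  0.41612438] [ 0.9336481   0.35430042 -2.61229738] [-0.06168553  0.12983941  0.03394131] 0.021447170110496978
mouth pred px (np.float64(299.38660181642825), np.float64(226.93962263772653))
```

View pics/side4.png

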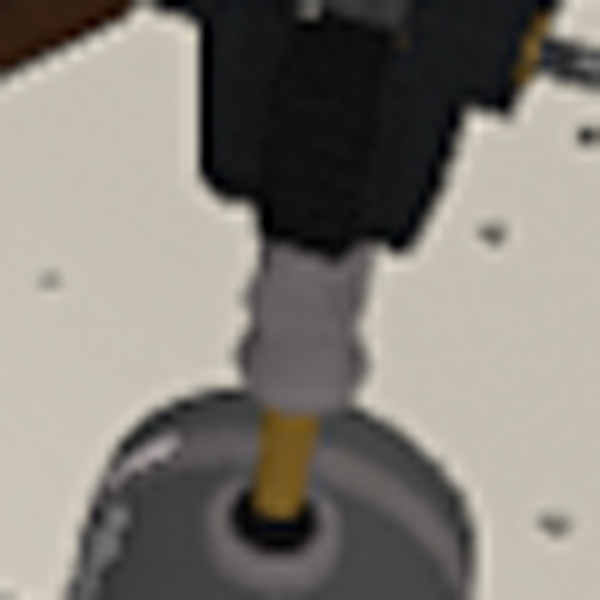

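The chuck sits about 0.5 px (about 1 mm) right of the stem's extrapolated axis, well within the flare. I'll trim x by −1 mm and lower over the rim slowly, watching the force.

>>> {"method": "drive_tool", "body": {
  "linear": [
    [-0.001,0,0],
    [0,0,-0.005],
    [0,0,-0.005],
    [0,0,-0.003],
    [0,0,-0.002],
    [0,0,0]
  ],
  "spin": [0,0,0,0,0,0]
}}

```text
t: 7.55
eef_pos: [0.5668, -0.1745, 0.4005]
tool_rot: [[0.53, 0.848, -0.0], [0.848, -0.53, 0.0], [-0.0, -0.0, -1.0]]
wrist_force: [-0.2, -0.6, -1.8]
width: 0.0219
```

>>> {"method": "drive_tool", "body": {
  "linear": [
    [0,0,-0.001],
    [0,0,-0.001],
    [0,0,-0.001],
    [0,0,0],
    [0,0,0]
  ],
  "spin": [0,0,0,0,0]
}}

```text
t: 8.05
eef_pos: [0.5667, -0.1745, 0.3984]
tool_rot: [[0.53, 0.848, 0.001], [0.848, -0.53, -0.001], [0.0, 0.001, -1.0]]
wrist_force: [-0.9, 0.9, 4.4]
width: 0.0216
```

Net force is now +6.5 N: the core pin meets the plunger with the mouth at about 0.179. The rim is then near 0.185, and home should be about 14 mm lower. Continuing slowly.

>>> {"method": "drive_tool", "body": {
  "linear": [
    [0,0,-0.001],
    [0,0,-0.001],
    [0,0,-0.001],
    [0,0,0]
  ],
  "spin": [0,0,0,0]
}}

```text
t: 8.45
eef_pos: [0.5667, -0.1745, 0.3955]
tool_rot: [[0.53, 0.848, 0.001], [0.848, -0.53, -0.001], [0.0, 0.001, -1.0]]
wrist_force: [-1.1, -0.1, 4.7]
width: 0.0217
```

>>> {"method": "drive_tool", "body": {
  "linear": [
    [0,0,-0.001],
    [0,0,-0.001],
    [0,0,-0.001],
    [0,0,0]
  ],
  "spin": [0,0,0,0]
}}

```text
t: 8.85
eef_pos: [0.5667, -0.1746, 0.3927]
tool_rot: [[0.53, 0.848, 0.002], [0.848, -0.53, -0.001], [0.0, 0.002, -1.0]]
wrist_force: [-1.4, 0.8, 8.1]
width: 0.0216
```

>>> {"method": "drive_tool", "body": {
  "linear": [
    [0,0,-0.001],
    [0,0,-0.001],
    [0,0,0],
    [0,0,0]
  ],
  "spin": [0,0,0,0]
}}

```text
t: 9.25
eef_pos: [0.5667, -0.1746, 0.3908]
tool_rot: [[0.53, 0.848, 0.002], [0.848, -0.53, -0.001], [-0.0, 0.002, -1.0]]
wrist_force: [-1.8, 0.2, 7.5]
width: 0.0214
```

>>> {"method": "drive_tool", "body": {
  "linear": [
    [0,0,-0.001],
    [0,0,-0.001],
    [0,0,0],
    [0,0,0]
  ],
  "spin": [0,0,0,0]
}}

```text
t: 9.65
eef_pos: [0.5668, -0.1745, 0.3888]
tool_rot: [[0.53, 0.848, 0.002], [0.848, -0.53, -0.001], [-0.0, 0.002, -1.0]]
wrist_force: [-1.3, -0.0, 8.3]
width: 0.0218
```

>>> {"method": "drive_tool", "body": {
  "linear": [
    [0,0,-0.001],
    [0,0,-0.001],
    [0,0,0],
    [0,0,0]
  ],
  "spin": [0,0,0,0]
}}

```text
t: 10.05
eef_pos: [0.5668, -0.1745, 0.3868]
tool_rot: [[0.53, 0.848, 0.002], [0.848, -0.53, -0.001], [0.0, 0.002, -1.0]]
wrist_force: [-2.1, -0.5, 8.2]
width: 0.0216
```

>>> {"method": "drive_tool", "body": {
  "linear": [
    [0,0,-0.001],
    [0,0,0],
    [0,0,0]
  ],
  "spin": [0,0,0]
}}

```text
t: 10.35
eef_pos: [0.5668, -0.1745, 0.3858]
tool_rot: [[0.53, 0.848, 0.002], [0.848, -0.53, -0.001], [-0.0, 0.002, -1.0]]
wrist_force: [-2.0, 0.5, 7.0]
width: 0.022
```

>>> {"method": "drive_tool", "body": {
  "linear": [
    [0,0,-0.001],
    [0,0,0],
    [0,0,0]
  ],
  "spin": [0,0,0]
}}

```text
t: 10.65
eef_pos: [0.5668, -0.1745, 0.385]
tool_rot: [[0.53, 0.848, 0.002], [0.848, -0.53, -0.001], [-0.0, 0.002, -1.0]]
wrist_force: [-2.7, 0.6, 9.0]
width: 0.0215
```

>>> {"method": "drive_tool", "body": {
  "linear": [
    [-0.0005,0,-0.001],
    [0,0,0],
    [0,0,0]
  ],
  "spin": [0,0,0]
}}

```text
t: 10.95
eef_pos: [0.5664, -0.1745, 0.3845]
tool_rot: [[0.53, 0.848, 0.003], [0.848, -0.53, -0.002], [0.0, 0.004, -1.0]]
wrist_force: [-0.9, 1.0, 10.9]
width: 0.0217
```

>>> {"method": "drive_tool", "body": {
  "linear": [
    [0,0,-0.001],
    [0,0,0],
    [0,0,0]
  ],
  "spin": [0,0,0]
}}

```text
t: 11.25
eef_pos: [0.5663, -0.1745, 0.384]
tool_rot: [[0.53, 0.848, 0.004], [0.848, -0.53, -0.002], [0.0, 0.004, -1.0]]
wrist_force: [-2.3, 1.2, 12.9]
width: 0.0216
```

>>> {"method": "drive_tool", "body": {
  "linear": [
    [0,0,-0.0005],
    [0,0,0],
    [0,0,0]
  ],
  "spin": [0,0,0]
}}

```text
t: 11.55
eef_pos: [0.5663, -0.1745, 0.3837]
tool_rot: [[0.53, 0.848, 0.004], [0.848, -0.53, -0.002], [0.0, 0.004, -1.0]]
wrist_force: [-2.3, 1.2, 15.5]
width: 0.0216
```

>>> {"method": "drive_tool", "body": {
  "linear": [
    [0,0,-0.0005],
    [0,0,0],
    [0,0,0]
  ],
  "spin": [0,0,0]
}}

```text
t: 11.85
eef_pos: [0.5663, -0.1745, 0.3834]
tool_rot: [[0.53, 0.848, 0.004], [0.848, -0.53, -0.002], [0.0, 0.005, -1.0]]
wrist_force: [-2.4, 0.8, 15.7]
width: 0.0222
```

>>> {"method": "drive_tool", "body": {
  "linear": [
    [0,0,0]
  ],
  "spin": [0]
}}

```text
t: 11.95
eef_pos: [0.5663, -0.1745, 0.3834]
tool_rot: [[0.53, 0.848, 0.004], [0.848, -0.53, -0.002], [0.0, 0.005, -1.0]]
wrist_force: [-3.0, 1.3, 16.0]
width: 0.0216
```

>>> {"method": "drive_tool", "body": {
  "linear": [
    [0,0,0]
  ],
  "spin": [0]
}}

```text
t: 12.05
eef_pos: [0.5663, -0.1745, 0.3834]
tool_rot: [[0.53, 0.848, 0.004], [0.848, -0.53, -0.002], [0.0, 0.005, -1.0]]
wrist_force: [-2.5, 1.4, 16.8]
width: 0.0216
```

>>> {"method": "drive_tool", "body": {
  "linear": [
    [0,0,0]
  ],
  "spin": [0]
}}

```text
t: 12.15
eef_pos: [0.5663, -0.1745, 0.3834]
tool_rot: [[0.53, 0.848, 0.004], [0.848, -0.53, -0.002], [0.0, 0.005, -1.0]]
wrist_force: [-2.6, 1.0, 15.2]
width: 0.0218
```

Net force is about 18 N. One more half millimetre, then hold a second.

>>> {"method": "drive_tool", "body": {
  "linear": [
    [0,0,-0.0005],
    [0,0,0],
    [0,0,0],
    [0,0,0]
  ],
  "spin": [0,0,0,0]
}}

```text
t: 12.55
eef_pos: [0.5663, -0.1745, 0.3831]
tool_rot: [[0.53, 0.848, 0.004], [0.848, -0.53, -0.002], [0.0, 0.005, -1.0]]
wrist_force: [-3.0, 1.7, 17.8]
width: 0.0217
```

>>> {"method": "drive_tool", "body": {
  "linear": [
    [0,0,0],
    [0,0,0],
    [0,0,0],
    [0,0,0]
  ],
  "spin": [0,0,0,0]
}}

```text
t: 12.95
eef_pos: [0.5663, -0.1744, 0.3831]
tool_rot: [[0.53, 0.848, 0.004], [0.848, -0.53, -0.002], [0.0, 0.005, -1.0]]
wrist_force: [-3.3, 2.1, 17.3]
width: 0.0216
```

>>> {"method": "drive_tool", "body": {
  "linear": [
    [0,0,0],
    [0,0,0],
    [0,0,0],
    [0,0,0]
  ],
  "spin": [0,0,0,0]
}}

```text
t: 13.35
eef_pos: [0.5663, -0.1745, 0.3831]
tool_rot: [[0.53, 0.848, 0.004], [0.848, -0.53, -0.002], [0.0, 0.005, -1.0]]
wrist_force: [-3.8, 1.5, 17.2]
width: 0.0216
```

```bash
python3 - <<'E'
from bench import ctrl
from h import *
s=ctrl.observe();print(s["t"],s["eef_pos"],s["wrist_force"],s["torque"],s["width"])
for n,b in(("side",(260,180,350,260)),("top",(300,110,380,180))):
    c=ctrl.capture(n);np.savez(n+"5.npz",**c);crop(c,*b,7,f"pics/{n}5.png")
E
```

```text
13.35 [ 0.56629769 -0.17445315  0.38308953] [-3.80866157  1.45272683 17.24043   ] [ 0.31841963  0.74576341 -0.00826024] 0.021584012302262087
```

View pics/side5.png

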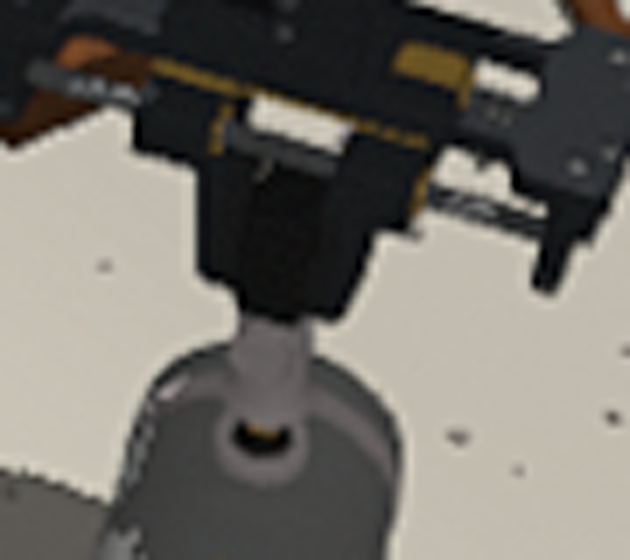

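View pics/top5.png

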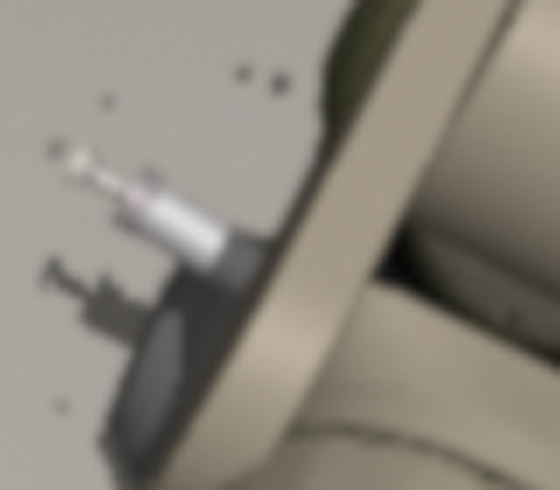

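Fully home. Force rose about 5 N/mm over the last 1.9 mm, which is the stem's spring, and the mouth ended 22 mm below the measured rim. Only the stem's foot still shows, at side (297,241), and the top view shows the white rod well out at (311,132). I'll hold a little longer, then lift off straight.

>>> {"method": "drive_tool", "body": {
  "linear": [
    [0,0,0],
    [0,0,0],
    [0,0,0],
    [0,0,0],
    [0,0,0],
    [0,0,0]
  ],
  "spin": [0,0,0,0,0,0]
}}

```text
t: 14.05
eef_pos: [0.5663, -0.1744, 0.3831]
tool_rot: [[0.53, 0.848, 0.004], [0.848, -0.53, -0.002], [0.0, 0.005, -1.0]]
wrist_force: [-3.4, 1.7, 17.6]
width: 0.0217
```

>>> {"method": "drive_tool", "body": {
  "linear": [
    [0,0,0.002],
    [0,0,0.003],
    [0,0,0.005],
    [0,0,0.005],
    [0,0,0.005],
    [0,0,0.01],
    [0,0,0.01],
    [0,0,0.02],
    [0,0,0],
    [0,0,0],
    [0,0,0]
  ],
  "spin": [0,0,0,0,0,0,0,0,0,0,0]
}}

```text
t: 15.15
eef_pos: [0.5662, -0.1745, 0.4392]
tool_rot: [[0.53, 0.848, -0.001], [0.848, -0.53, 0.001], [-0.0, -0.002, -1.0]]
wrist_force: [-0.9, -0.2, -2.1]
width: 0.0215
```

```bash
python3 - <<'E'
from bench import ctrl
from h import *
s=ctrl.observe();print(s["t"],s["eef_pos"],s["wrist_force"],s["torque"],s["width"])
e=s["eef_pos"]
for n,b in(("side",(260,150,350,260)),("top",(300,100,380,170))):
    c=ctrl.capture(n);np.savez(n+"6.npz",**c);crop(c,*b,6,f"pics/{n}6.png");print(proj(c,[e[0],e[1],e[2]-.2195]))
E
```

```text
15.15 [ 0.56622444 -0.17452909  0.43920555] [-0.93664011 -0.20591058 -2.10193723] [ 0.0287558   0.1002645  -0.02524069] 0.021518584108323257
(np.float64(299.8098577548674), np.float64(219.83693511387256))
(np.float64(357.3556551473921), np.float64(158.17125854733698))
```

View pics/side6.png

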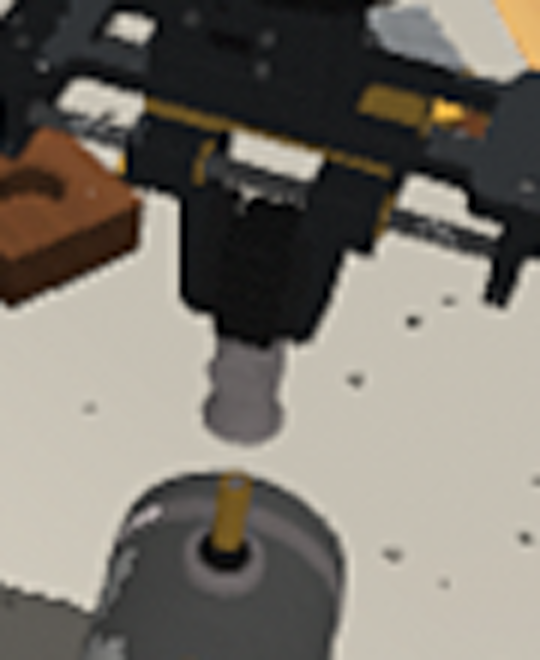

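View pics/top6.png

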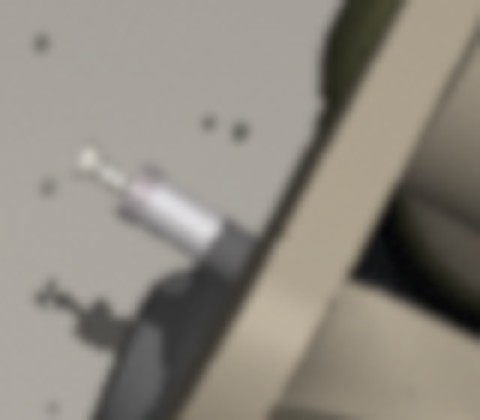

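The rod stays out (top (314,126)) and the mouth is where predicted (300,220). Returning over the rest.

>>> {"method": "drive_tool", "body": {
  "linear": [
    [-0.001,0.015,0.002],
    [-0.002,0.03,0],
    [-0.002,0.03,0],
    [-0.002,0.03,0],
    [-0.002,0.03,0],
    [-0.002,0.03,0],
    [-0.002,0.03,0],
    [-0.002,0.03,0],
    [-0.002,0.03,0],
    [-0.002,0.03,0],
    [-0.002,0.02,0],
    [-0.001,0.013,0],
    [0,0,0],
    [0,0,0],
    [0,0,0]
  ],
  "spin": [0,0,0,0,0,0,0,0,0,0,0,0,0,0,0]
}}

```text
t: 16.75
eef_pos: [0.5444, 0.1427, 0.4422]
tool_rot: [[0.531, 0.847, -0.0], [0.847, -0.531, -0.0], [-0.0, 0.0, -1.0]]
wrist_force: [0.1, -0.3, -1.5]
width: 0.0214
```

>>> {"method": "drive_tool", "body": {
  "linear": [
    [0,0,-0.03],
    [0,0,-0.03],
    [0,0,-0.03],
    [0,0,-0.02],
    [0,0,-0.02],
    [0,0,0],
    [0,0,0],
    [0,0,0]
  ],
  "spin": [0,0,0,0,0,0,0,0]
}}

```text
t: 17.55
eef_pos: [0.5446, 0.1432, 0.3135]
tool_rot: [[0.531, 0.848, 0.002], [0.848, -0.531, 0.0], [0.001, 0.002, -1.0]]
wrist_force: [0.1, -0.4, -2.1]
width: 0.0214
```

```bash
python3 - <<'E'
from bench import ctrl
from h import *
s=ctrl.observe();print(s["t"],s["eef_pos"],s["wrist_force"],s["torque"],s["width"])
e=s["eef_pos"]
for n,b in(("side",(225,130,315,210)),("top",(160,130,260,210))):
    c=ctrl.capture(n);np.savez(n+"7.npz",**c);crop(c,*b,7,f"pics/{n}7.png");print(proj(c,[e[0],e[1],e[2]-.2195]),proj(c,[.5445,.1438,.064]))
E
```

```text
17.55 [0.54455571 0.14320505 0.31354086] [ 0.07374857 -0.3921096  -2.13422833] [-0.02757559  0.10038316  0.03081131] 0.02141403895533833
(np.float64(264.8596570761201), np.float64(173.46757676980212)) (np.float64(264.3807094674161), np.float64(180.8451437857785))
(np.float64(212.3699632013726), np.float64(177.02828130952156)) (np.float64(213.38559965644922), np.float64(179.03468834247934))
```

View pics/side7.png

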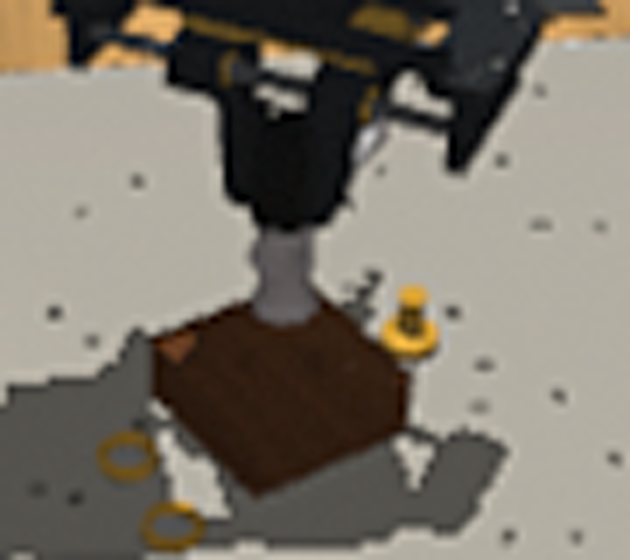

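View pics/top7.png

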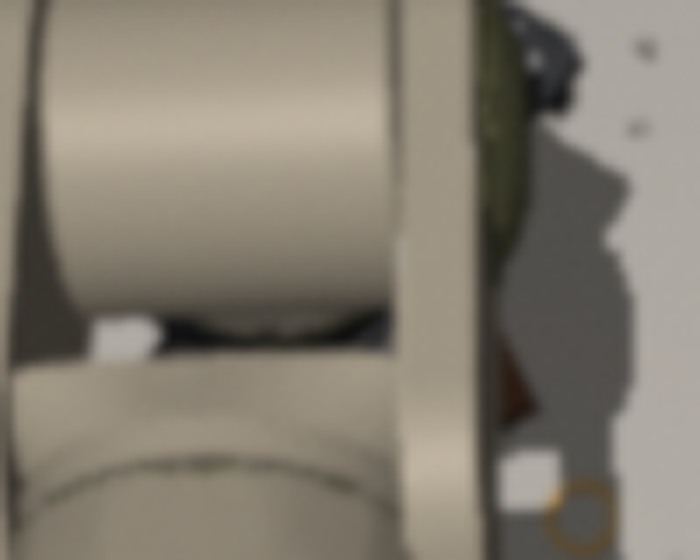

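The socket is unobstructed in the earlier frame (gauge at the tank), so I'll measure it there.

```bash
python3 - <<'E'
from h import *
for n in("side6","top6"):
    c=load(n+".npz");u,v=map(int,proj(c,[.5445,.1438,.064]));print(n,u,v)
    crop(c,u-30,v-25,u+30,v+25,10,f"pics/sock_{n}.png")
E
```

```text
side6 264 180
top6 213 179
```

View pics/sock_side6.png

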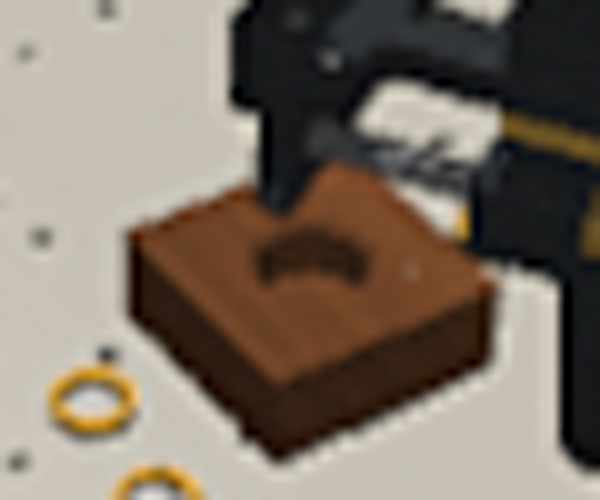

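View pics/sock_top6.png

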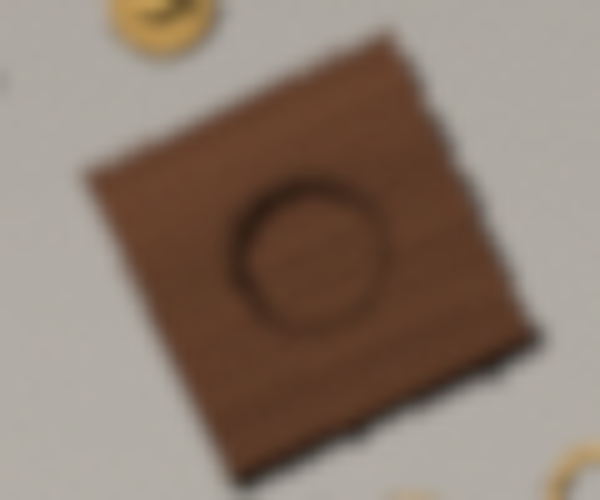

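The socket centre reads top (213.6,179.2), or about (0.544, 0.143), in agreement with the TCP to within 0.5 mm. Lowering into the socket.

>>> {"method": "drive_tool", "body": {
  "linear": [
    [0,0,-0.01],
    [0,0,-0.01],
    [0,0,-0.005],
    [0,0,-0.005],
    [0,0,-0.003],
    [0,0,0],
    [0,0,0]
  ],
  "spin": [0,0,0,0,0,0,0]
}}

```text
t: 18.35
eef_pos: [0.5443, 0.1435, 0.2794]
tool_rot: [[0.53, 0.848, 0.0], [0.848, -0.53, 0.0], [0.0, 0.0, -1.0]]
wrist_force: [0.0, -0.2, -2.7]
width: 0.0219
```

>>> {"method": "drive_tool", "body": {
  "linear": [
    [0,0,-0.004],
    [0,0,-0.004],
    [0,0,-0.003],
    [0,0,-0.002],
    [0,0,0],
    [0,0,0]
  ],
  "spin": [0,0,0,0,0,0]
}}

```text
t: 18.95
eef_pos: [0.5443, 0.1435, 0.2662]
tool_rot: [[0.53, 0.848, 0.0], [0.848, -0.53, -0.0], [-0.0, 0.0, -1.0]]
wrist_force: [0.2, 0.5, -2.0]
width: 0.0218
```

>>> {"method": "drive_tool", "body": {
  "linear": [
    [0,0,-0.001],
    [0,0,-0.001],
    [0,0,0],
    [0,0,0]
  ],
  "spin": [0,0,0,0]
}}

```text
t: 19.35
eef_pos: [0.5443, 0.1435, 0.2642]
tool_rot: [[0.53, 0.848, 0.0], [0.848, -0.53, 0.0], [0.0, -0.0, -1.0]]
wrist_force: [-0.0, -0.3, -2.6]
width: 0.0218
```

>>> {"method": "drive_tool", "body": {
  "linear": [
    [0,0,-0.0005],
    [0,0,0],
    [0,0,0]
  ],
  "spin": [0,0,0]
}}

```text
t: 19.65
eef_pos: [0.5443, 0.1435, 0.2638]
tool_rot: [[0.53, 0.848, 0.0], [0.848, -0.53, 0.0], [0.0, 0.0, -1.0]]
wrist_force: [1.1, -0.1, -1.7]
width: 0.022
```

>>> {"method": "drive_tool", "body": {
  "linear": [
    [0,0,-0.0005],
    [0,0,0],
    [0,0,0]
  ],
  "spin": [0,0,0]
}}

```text
t: 19.95
eef_pos: [0.5443, 0.1435, 0.2636]
tool_rot: [[0.53, 0.848, 0.001], [0.848, -0.53, 0.0], [0.0, 0.0, -1.0]]
wrist_force: [-1.0, -0.7, 3.8]
width: 0.0218
```

Contact with the socket floor, at the height where I first gripped it. Letting go.

>>> {"method": "drive_tool", "body": {
  "linear": [
    [0,0,0.0003],
    [0,0,0],
    [0,0,0]
  ],
  "spin": [0,0,0],
  "grip_force": 5
}}

```text
t: 20.25
eef_pos: [0.5444, 0.1434, 0.2636]
tool_rot: [[0.53, 0.848, 0.0], [0.848, -0.53, -0.0], [0.0, 0.0, -1.0]]
wrist_force: [0.4, -0.1, 0.7]
width: 0.0225
```

>>> {"method": "drive_tool", "body": {
  "linear": [
    [0,0,0],
    [0,0,0],
    [0,0,0],
    [0,0,0],
    [0,0,0],
    [0,0,0],
    [0,0,0],
    [0,0,0]
  ],
  "spin": [0,0,0,0,0,0,0,0],
  "jaw": 0
}}

```text
t: 21.05
eef_pos: [0.5443, 0.1435, 0.2635]
tool_rot: [[0.53, 0.848, 0.0], [0.848, -0.53, 0.0], [0.0, 0.0, -1.0]]
wrist_force: [0.4, 0.8, 0.0]
width: 0.0842
```

>>> {"method": "drive_tool", "body": {
  "linear": [
    [0,0,0.01],
    [0,0,0.02],
    [0,0,0.03],
    [0,0,0.03],
    [0,0,0.03],
    [0,0,0.03],
    [-0.02,0.02,0.03],
    [-0.035,0.035,0],
    [-0.035,0.035,0],
    [-0.035,0.035,0],
    [-0.035,0.035,0],
    [-0.035,0.035,0],
    [-0.035,0.035,0],
    [0,0,0],
    [0,0,0]
  ],
  "spin": [0,0,0,0,0,0,0,0,0,0,0,0,0,0,0]
}}

```text
t: 22.55
eef_pos: [0.3136, 0.3738, 0.4442]
tool_rot: [[0.528, 0.849, 0.001], [0.849, -0.528, 0.0], [0.001, 0.001, -1.0]]
wrist_force: [0.8, -0.6, 0.8]
width: 0.088
```

```bash
python3 - <<'E'
from bench import ctrl
from h import *
s=ctrl.observe();print(s["t"],s["eef_pos"],s["wrist_force"],s["width"])
for n,b in(("side",(225,130,315,210)),("top",(160,130,260,210))):
    c=ctrl.capture(n);np.savez(n+"8.npz",**c);crop(c,*b,7,f"pics/{n}8.png")
    cv2.imwrite(f"pics/{n}8f.png",c["img"][:,:,::-1])
C=cloud(c);g=c["img"].astype(int);m=np.zeros(g.shape[:2],bool);m[165:192,195:230]=1;m&=(g.max(2)<70)&(C[...,2]>.125)
u=np.argwhere(m)[:,::-1].mean(0);print(u,plane(c,*u,.136),C[m][:,2].mean())
E
```

```text
22.55 [0.31356297 0.37381833 0.4441883 ] [ 0.79550382 -0.63103688  0.75733609] 0.08798356111412974
[210.35606061 174.72727273] [0.5430145  0.14347277 0.136     ] 0.14124916297871828
```

View pics/side8.png

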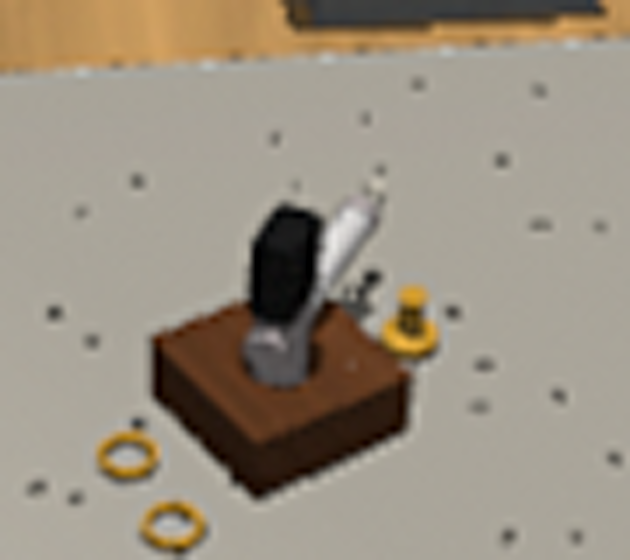

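View pics/top8.png

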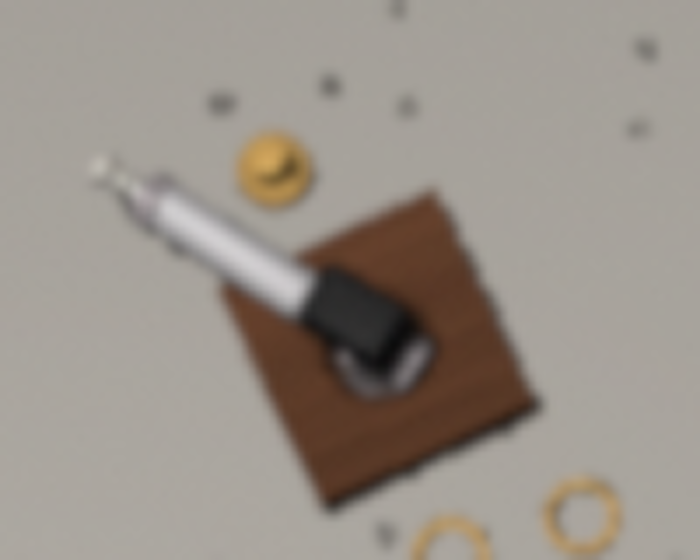

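View pics/top8f.png

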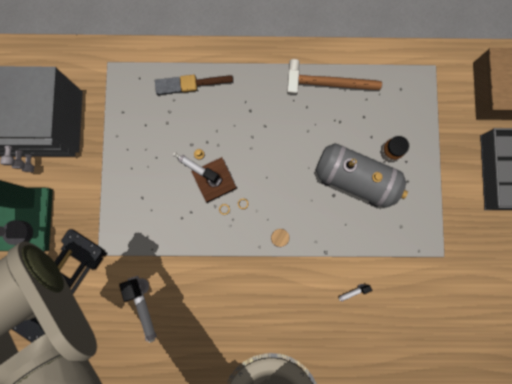

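The gauge stands upright in the socket with the rod out (top (174,154)). The jar, spool, stud and rings are at the same pixels as before. The grip height reading (0.141) differs from before, so I'll compare it using the same mask before handing in.

```bash
python3 - <<'E'
from h import *
for n in("top0","top8"):
    c=load(n+".npz");C=cloud(c);g=c["img"].astype(int);m=np.zeros(g.shape[:2],bool);m[165:192,195:230]=1;m&=(g.max(2)<70)&(C[...,2]>.125)
    print(n,m.sum(),np.argwhere(m)[:,::-1].mean(0),np.median(C[m][:,2]),np.percentile(C[m][:,2],[10,90]))
    cc=[]
    for (u0,v0,u1,v1) in((188,140,212,166),(215,200,255,220),(262,222,298,252),(375,130,415,165)):
        w=g[v0:v1,u0:u1];k=(w[...,0]-w[...,2]>45) if v0!=130 else w.max(2)<50;cc.append(np.argwhere(k).mean(0)[::-1].round(2)+[u0,v0])
    print(cc)
from bench import ctrl
ctrl.close_job()
E
```

```text
top0 134 [210.60447761 174.52985075] 0.13357334864715242 [0.13062991 0.1358277 ]
[array([199.78, 154.94]), array([231.65, 207.15]), array([279.68, 237.42]), array([397.34, 146.02])]
top8 132 [210.35606061 174.72727273] 0.13354437451782186 [0.13081374 0.13649872]
[array([199.8 , 154.98]), array([232.  , 207.08]), array([279.72, 237.43]), array([397.41, 146.03])]
the job is handed in; nothing more can be done
```

I finished the job and handed it in at about 23 s. The gauge is back upright in its rest with the rod still out.

- **Pressing:** I pressed the chuck straight down over the stem until it was fully home. In the last 1.9 mm the force rose about 5 N per mm, which matches the stem's rubber mount. I held a net 19–20 N for about 1.8 s, and every reading stayed below 25 N. In the pictures the rod came out roughly 20 mm; I did not measure it precisely.
- **Return:** The gauge touched the socket floor at the height where I first gripped it. I then let go and backed the arm away.
- **Last checks:** The gauge's grip is within 0.3 px of where it started, and its top is at the same height (0.1335 m). The stud, rings, spool and jar moved no more than 0.35 px, which is image noise.
- **Disagreement:** My first average of the grip height after release read 0.141 m instead of 0.1335 m. The medians from the same mask before and after agreed, so I put it down to stray depth readings.
- **Side load:** While pressing there was a side force of about 4 N and a tool tilt of about 0.3°. Both went away when I lifted off.

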